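# Sort the sample tubes and specimen jars on the laboratory bench

## Robot

A 7-joint arm with a two-finger parallel gripper is mounted at the origin on the work surface. World frame = base frame: x ahead of the robot, y to its left, z up, the work surface at z = 0. Lengths are in mm, angles in degrees, forces in N, time in s.
With the tool pointing down it reaches from about 400 to 875 mm from the base axis. Payload 6.5 kg.
Tool frame: the origin (TCP) lies at the very end of the fingers, on their centre line; the grasp point (between the pads) lies 19 mm behind it; z points along the fingers, y is the line along which they close (so a half turn about z gives the same grasp; the last joint's range is limited). The gripper opens to 85 mm and grips with 20 to 120 N. Pads are 22 mm wide; open, the fingers measure 114 mm over their backs; the gripper's body (76 mm by 85 mm) begins 54 mm behind the grasp point. The pads swing forward as they close: fully open they stand 13 mm farther back than shut.
Start: joints at [63.128, 30.733, -0.252, 88.115, 0.149, 61.152, -4.079], TCP at [254.792, -597.972, 231.29] pointing down, gripper open.
Joint ranges: [-154.64, 154.64], [-21.42, 123.67], [-72.66, 72.17], [13.99, 137.28], [-74.86, 254.86], [10.95, 109.41], [-158.01, 158.01]. Speed limits (degrees/s): [136.94, 136.94, 180, 180, 180, 180, 180].

## Interface

Orientations are given as a 3x3 rotation matrix whose columns are the frame's x, y, z axes.
In Python, from bench import robot gives the robot as it stands.
- The arm moves only by the shell command python3 -m pendant 'ROWS' [OPENING] [FORCE]. ROWS is JSON, a list of rows, each a list of 2 entries, a list of its own where there are three numbers: the shift along the tool's x, y, z as a fraction of full scale, then the turn about the tool's z as a fraction of full scale. In form: [[[x, y, z], roll], ...]. A call has 1 to 12 rows; each row shifts and turns the commanded pose from where the row before left it, along the tool's axes as they then stand; what a row does not reach is not made up. Full scale, the value 1, is 50 mm for a shift and 0.1 rad for a turn. A row lasts 1/8 s, in which the tool goes at most 62.5 mm and 10.7 degrees, less where a joint would pass 70% of its speed; a pose out of reach is approached as far as the arm can. A call with a number of a shift or a turn outside -1 to 1 is refused whole. A call with a gripper value outside its range is refused whole. OPENING is the opening, from -1 (shut) to 1 (fully open), set as the call begins (- or left out, the last holds). The fingers move at their own pace and stop on an object; FORCE is the grip in N (left out, the last holds). Time passes only in rows, so rows that do not move let the fingers close. It gives the time, the measured TCP pose, the force, the opening and the grip force at its end, in the units of the state.
- robot.observe(): the state, without advancing time (a new reading comes with each control period).
- robot.get_image(name): name is "scene" or "top" or "wrist"; returns the picture (480x640x3 uint8, red, green, blue); there is no depth.
- robot.calibration(name): a dict with "fx", "fy", "cx", "cy" (pixels), "R" (3x3) and "t" (3): a world point X has camera coordinates R X + t; the wrist camera has in their place "T_tool_cam" (4x4, takes a point from camera to tool coordinates, whose origin is the TCP and whose axes are the flange's). Camera axes: x right, y down, z forward; pixel columns grow to the right and rows downward; lengths in mm; the calibration is good to about 2 mm. A picture is of the moment at which its call begins: read the wrist's pose just before it. calibration takes no time and is no camera call.
- robot.job_done(): hands the job in; it is judged then, once.
The state is a dict: "t": time; "joints": joint angles; "qvel": joint speeds; "effort": joint torques, N m; "tool_pos": TCP position; "ee_rot": TCP orientation; "wrist_force": force on the tool from outside, world axes, zero at the start; "ft_torque": the same for the moment, N m; "width": finger opening in mm; "grasp_force": force on a finger pad.
Only numpy, scipy, OpenCV 4.12 (cv2) and the standard library are available. Lean on these libraries where they do the work, as an engineer would, in place of code of your own. Each camera call takes 0.05 s, during which the arm holds its last target. There are 200 camera calls.

## Task

Sort the samples left on the bench: lay the two yellow-capped tubes flat in the red tray, side by side along its length, and stand the red-lidded jars upright in the cream tray in a straight row, one jar inside each of the three blue circles. The jar already in the cream tray stands out of line and must be brought onto a circle too. Leave the pipette, the white dish and the timer where they are.

Things in the scene. Friction and masses are not known exactly. Their poses are not given: they have to be found in the camera images.
- tube_tray: red open tray for the tubes, fixed to the bench, to the robot's left or right: 180 mm long (x) by 140 mm (y), walls 26 mm high and 5 mm thick, inner floor 5 mm above the bench. Origin at the centre of its underside, x along its length
- jar_tray: low cream tray for the jars, fixed to the bench, on the other side: 270 mm long (x) by 130 mm (y), walls 16 mm high and 5 mm thick, inner floor 5 mm above the bench, three blue circles printed in a row along its middle. Origin at the centre of its underside, x along its length
- circle0 (a point): centre of the nearest (-x) blue printed circle (63 mm inside diameter) on the inner floor of the cream tray; circles are 76 mm apart
- circle1 (a point): centre of the middle blue printed circle (63 mm inside diameter) on the inner floor of the cream tray; circles are 76 mm apart
- circle2 (a point): centre of the farthest (+x) blue printed circle (63 mm inside diameter) on the inner floor of the cream tray; circles are 76 mm apart
- tube_a: first sample tube lying on the bench: frosted white, 100 mm long, body 16 mm in diameter, with a yellow six-sided screw cap (20 mm across flats, 20 mm long) at its +x end and a round foot (20 mm in diameter, 12 mm long) at its -x end, paper label round the middle. 25 g. Origin on the tube's axis at mid-length, 10 mm above what it lies on; x along the tube towards the cap
- tube_b: second sample tube lying on the bench: frosted white, 100 mm long, body 16 mm in diameter, with a yellow six-sided screw cap (20 mm across flats, 20 mm long) at its +x end and a round foot (20 mm in diameter, 12 mm long) at its -x end, paper label round the middle. 25 g. Origin on the tube's axis at mid-length, 10 mm above what it lies on; x along the tube towards the cap (same as the first)
- jar_a: first loose specimen jar standing upright: frosted white body 40 to 43 mm in diameter, red lid 46 mm in diameter from 44 to 60 mm high (60 mm is the total height), paper label. About 60 g. Origin at the centre of its underside, z up. It starts on the bench
- jar_b: second loose specimen jar standing upright: frosted white body 40 to 43 mm in diameter, red lid 46 mm in diameter from 44 to 60 mm high (60 mm is the total height), paper label. About 60 g. Origin at the centre of its underside, z up. It starts on the bench
- jar_c: third specimen jar standing upright: frosted white body 40 to 43 mm in diameter, red lid 46 mm in diameter from 44 to 60 mm high (60 mm is the total height), paper label. About 60 g. Origin at the centre of its underside, z up. It starts inside the cream tray, out of line with the circles, beside their row on the tray's -y side
- pipette: bystander: cream and blue hand pipette lying across the bench beyond the work, about 290 mm long, 30 mm high; do not disturb
- dish: bystander: white ceramic staining dish, 100 by 80 by 22 mm; do not disturb
- timer: bystander: grey bench timer, 70 by 75 by 24 mm; do not disturb
Not all that is in view belongs to the job. What is shaped like the tube_b but black is not meant. What is shaped like the tube_a but pink is not meant.

How it is judged (in metres and radians):
At the end, for the whole second after the job is handed in: Both tubes lie flat on the floor of the red tray, not on top of each other, within 0.35 rad of its length; each of the three blue circles of the cream tray has an upright jar standing on the tray floor with its centre within 12 mm of the circle's centre; all released and at rest (x of tube_a in the frame of tube_tray between -0.045 and 0.045 m and y of tube_a in the frame of tube_tray between -0.06 and 0.06 m and z of tube_a in the frame of tube_tray between 0.01 and 0.021 m and angle between the x axis of each of tube_a, tube_b and the x axis of tube_tray, either way round below 0.35 rad and linear speed of each of tube_a, tube_b, jar_a, jar_b, jar_c below 0.02 m/s and x of tube_b in the frame of tube_tray between -0.045 and 0.045 m and y of tube_b in the frame of tube_tray between -0.06 and 0.06 m and z of tube_b in the frame of tube_tray between 0.01 and 0.021 m and horizontal distance between any of jar_a, jar_b, jar_c and circle0 below 0.012 m and horizontal distance between any of jar_a, jar_b, jar_c and circle1 below 0.012 m and horizontal distance between any of jar_a, jar_b, jar_c and circle2 below 0.012 m and z of each of jar_a, jar_b, jar_c in the frame of jar_tray below 0.01 m and angle between each of jar_a, jar_b, jar_c's own z axis and vertical below 0.1 rad); the robot touches nothing.
It fails at once if the pipette is pushed more than 20 mm or lifted (distance of pipette from where it was at the start of the episode above 0.02 m).
It fails at once if the dish is pushed more than 20 mm or lifted (distance of dish from where it was at the start of the episode above 0.02 m).
It fails at once if the timer is pushed more than 20 mm or lifted (distance of timer from where it was at the start of the episode above 0.02 m).
It also fails if it takes over 72 s, if anything falls off the work surface, if the arm or the gripper's body presses on something with over 40 N, if the wrist force passes 120 N, or if a joint passes its speed limit or range.

## Working session

There is one attempt and no reset: what is moved stays moved. The work goes in short steps, Python scripts to look and compute and a shell command to move; the robot and the scene stay as the last step left them, time stands still between calls to the robot, and variables do not carry over. Pictures are saved under pics/ and viewed, at most 10 in all, crops included, and the job is handed in when it is done.

```bash
mkdir -p pics
python3 - <<'E'
from bench import robot
import cv2,numpy as np
for n in("top","scene"):
    cv2.imwrite(f"pics/{n}0.png",robot.get_image(n)[...,::-1])
    c=robot.calibration(n);print(n,c)
print(robot.calibration("wrist"))
s=robot.observe();print(s["t"],s["tool_pos"],np.round(s["ee_rot"],3),s["width"])
E
```

```text
top {'fx': 468.4908579396276, 'fy': 468.4908579396276, 'cx': 329.4470076877822, 'cy': 236.30515485539462, 'R': array([[ 0.02795945, -0.99956997,  0.00883937],
       [-0.99620444, -0.02859234, -0.08221426],
       [ 0.08243164, -0.00650716, -0.99657548]]), 't': array([-15.83786766, 551.38708147, 831.98679783])}
scene {'fx': 610.8181846970182, 'fy': 610.8181846970182, 'cx': 316.73534493313946, 'cy': 236.51515942099633, 'R': array([[ 0.16476135,  0.98620644,  0.01582901],
       [ 0.59965894, -0.08741493, -0.79546702],
       [-0.78311101,  0.14055423, -0.60579011]]), 't': array([ -97.050916  , -280.72215804, 1724.15079352])}
{'fx': 391.63615236340684, 'fy': 391.63615236340684, 'cx': 324.49110800105115, 'cy': 241.35799679651257, 'T_tool_cam': array([[-2.98292829e-04, -9.46580340e-01, -3.22467938e-01,
         8.37940068e+01],
       [ 9.99998292e-01, -8.70476260e-04,  1.63018810e-03,
        -9.77169220e-02],
       [-1.82380469e-03, -3.22466901e-01,  9.46578983e-01,
        -1.42531846e+02],
       [ 0.00000000e+00,  0.00000000e+00,  0.00000000e+00,
         1.00000000e+00]])}
0.1 [ 254.5431984  -597.46737206  230.49336651] [[ 0.92   0.392 -0.001]
 [ 0.392 -0.92   0.001]
 [-0.    -0.002 -1.   ]] 85.5841090067344
```

View pics/top0.png

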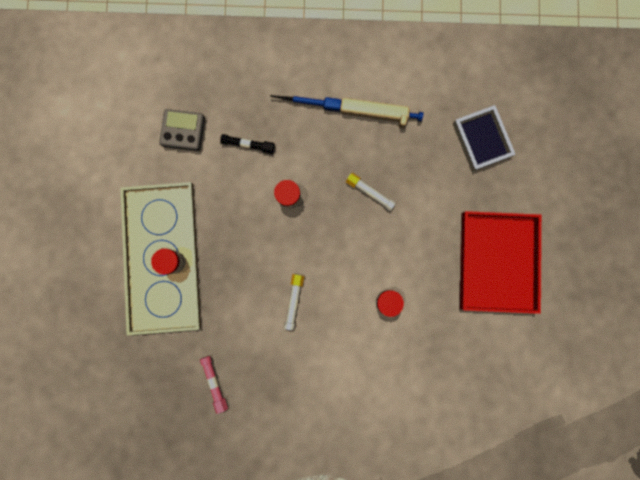

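Tubes: yellow/white ones at (370,192) and (294,302) fit. The black one at (248,144) and the pink one at (213,385) are the wrong colours. The jars are at (287,192), (390,303) and (165,261). I'll confirm with a crop and measure.

```bash
cat > h.py <<'E'
from bench import robot
import cv2,numpy as np
def cam(n,s=None):
    c=robot.calibration(n)
    K=np.array([[c["fx"],0,c["cx"]],[0,c["fy"],c["cy"]],[0,0,1]])
    if n!="wrist": return K,np.array(c["R"]),np.array(c["t"])
    T=np.array(c["T_tool_cam"]);W=np.eye(4);W[:3,:3]=s["ee_rot"];W[:3,3]=s["tool_pos"]
    M=np.linalg.inv(W@T);return K,M[:3,:3],M[:3,3]
def px2w(C,uv,z):
    K,R,t=C;d=R.T@np.linalg.solve(K,[uv[0],uv[1],1.]);o=-R.T@t
    return o+d*(z-o[2])/d[2]
def w2px(C,X):
    K,R,t=C;p=K@(R@np.array(X,float)+t);return p[:2]/p[2]
def blobs(m,amin=30):
    n,l,s,c=cv2.connectedComponentsWithStats(m.astype(np.uint8),connectivity=8)
    return [(c[i],s[i],np.argwhere(l==i)[:,::-1]) for i in range(1,n) if s[i][4]>=amin]
def masks(im):
    h,s,v=cv2.split(cv2.cvtColor(im,cv2.COLOR_RGB2HSV))
    return dict(red=((h<6)|(h>174))&(s>190)&(v>90),yellow=(h>20)&(h<35)&(s>170)&(v>100),blue=(h>100)&(h<130)&(s>70)&(v>60),
      white=(s<45)&(v>150))
E
python3 - <<'E'
from h import *
im=robot.get_image("top");C=cam("top");m=masks(im)
for k,z in(("red",60),("yellow",10),("blue",5),("white",10)):
    for c,s,p in blobs(m[k]):
        r=cv2.minAreaRect(p.astype(np.float32))
        mid=np.array(r[0]);print(k,np.round(c,1),s.tolist(),np.round(px2w(C,c,z),1)[:2],"box",np.round(px2w(C,mid,z),1)[:2],np.round(r[1],0))
cv2.imwrite("pics/crop1.png",cv2.resize(im[90:420,110:430],None,fx=1.8,fy=1.8,interpolation=cv2.INTER_CUBIC)[...,::-1])
print(C[1].T@-C[2])
E
```

```text
red [286.8 192.7] [275, 181, 25, 25, 475] [623.2  77. ] box [623.2  76.3] [24. 23.]
red [499.9 262.5] [463, 212, 78, 101, 7145] [ 511.2 -298.1] box [ 512.2 -300.9] [100.  77.]
red [164.5 261.1] [152, 249, 26, 25, 506] [497.3 284.4] box [497.4 284.4] [24. 25.]
red [389.9 303. ] [378, 291, 25, 25, 511] [ 436.  -107.5] box [ 436.  -107.7] [24. 24.]
yellow [352.6 179.1] [346, 173, 14, 13, 96] [661.3 -40.5] box [660.4 -39.8] [ 9. 11.]
yellow [296.8 279.7] [292, 275, 11, 11, 95] [471.   57.4] box [471.   57.4] [10. 10.]
blue [320.4 101.6] [293, 96, 48, 13, 324] [810.4  24.1] box [811.7  31.7] [48. 10.]
blue [416.6 115.2] [410, 112, 13, 8, 67] [ 789.5 -159.9] box [ 788.8 -158.8] [ 7. 12.]
white [9.8 4.2] [0, 0, 25, 9, 145] [981.8 625.2] box [982.3 621.1] [24.  8.]
white [51.6  5.1] [38, 1, 28, 9, 170] [982.6 545.4] box [982.8 545.6] [ 8. 27.]
white [168.8   0.6] [149, 0, 36, 3, 71] [999.  321.8] box [998.2 326.1] [ 2. 35.]
white [205.8   7.2] [187, 0, 38, 15, 459] [988.1 250. ] box [988.6 250.6] [14. 37.]
white [246.1   2. ] [228, 0, 36, 6, 173] [1001.3  173. ] box [1000.2  174.2] [ 5. 35.]
[... 1663 characters left out ...]
57, 105, 58, 63, 493] [ 755.1 -290. ] box [ 751.2 -289.2] [54. 43.]
white [244.9 141.8] [241, 139, 9, 7, 52] [726.4 163.6] box [725.9 163.4] [6. 8.]
white [375.9 194.4] [357, 181, 38, 28, 277] [633.6 -84.7] box [634.1 -83.6] [42.  8.]
white [183.5 216.6] [151, 189, 43, 62, 530] [581.5 271.1] box [572.7 290.4] [61. 40.]
white [166.2 211.3] [145, 201, 31, 30, 73] [590.6 303.6] box [588.5 309.4] [32. 20.]
white [164.1 240.4] [149, 238, 29, 9, 34] [536.4 304.3] box [535.4 305.5] [28.  6.]
white [291.6 307.9] [284, 286, 15, 44, 296] [419.5  65.1] box [420.4  64.4] [ 8. 44.]
white [211.5 382.9] [208, 378, 8, 11, 63] [281.7 204.7] box [281.9 204.9] [10.  6.]
[481.15504193   5.34826176 874.60951582]
```

View pics/crop1.png

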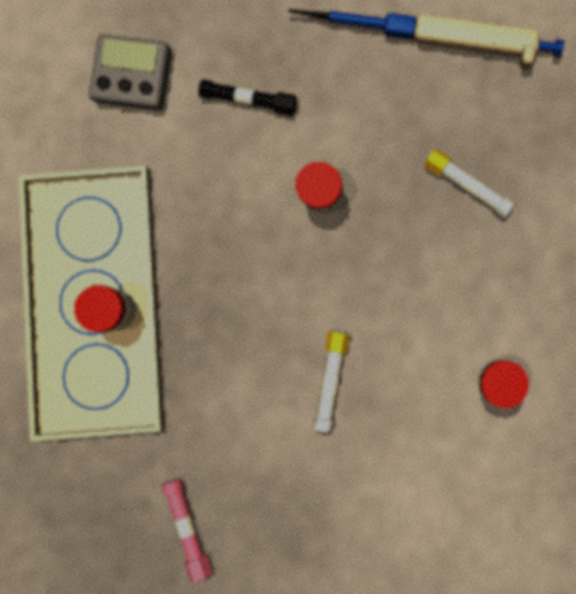

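Crop confirms it: the two yellow-capped tubes are at top px (370,192) and (294,302), and black and pink are excluded. Next: circles, tray poses and tube axes.

Run:
```python
from h import *
im=robot.get_image("top");C=cam("top");m=masks(im);f=im.astype(int)
d=f[...,2]-f[...,0]; 
yy,xx=np.mgrid[:480,:640]
cs=[]
for u,v in((163.3,298.9),(160.6,257.8),(159.4,217.2)):
    r=np.hypot(xx-u,yy-v);q=(r>14)&(r<22)&(d>0)
    if abs(v-257.8)<1: q&=(xx<160)
    p=np.argwhere(q)[:,::-1]
    W=np.array([px2w(C,a,5)[:2] for a in p]);A=np.c_[2*W,np.ones(len(W))]
    s=np.linalg.lstsq(A,(W**2).sum(1),rcond=None)[0];print(len(p),np.round(s[:2],1),"R",np.sqrt(s[2]+s[0]**2+s[1]**2));cs.append(s[:2])
print(np.diff(cs,axis=0))
b=[b for b in blobs(m["red"]) if b[1][4]>3000][0]
r=cv2.boxPoints(cv2.minAreaRect(b[2].astype(np.float32)))
print("redtray rim",np.round([px2w(C,a,26)[:2] for a in r],1))
def tube(y0,y1,x0,x1):
    h=cv2.cvtColor(im,cv2.COLOR_RGB2HSV)
    k=np.zeros((480,640),bool);k[y0:y1,x0:x1]=True
    for mm in("yellow","both"):
        M=k&(m["yellow"] if mm=="yellow" else m["yellow"]|m["white"])
        p=np.argwhere(M)[:,::-1]
        W=np.array([px2w(C,a,12)[:2] for a in p]);
        if mm=="yellow": cap=W.mean(0)
        else:
            c=W.mean(0);u=np.linalg.svd(W-c,full_matrices=False)[2][0];u*=np.sign((cap-c)@u)
            t=(W-c)@u;n=np.array([-u[1],u[0]])
            mid=c+u*(t.max()+t.min())/2;print("tube mid",mid,"len",np.ptp(t),"ang",np.degrees(np.arctan2(u[1],u[0])),"cap+40off",cap-40*u)
tube(165,220,340,405);tube(265,340,280,310)
```

```text
205 [429.3 302.4] R 32.660910244506574
95 [504.9 310.5] R 32.62208798095103
214 [580.1 318.4] R 32.84428270094813
[[75.53727668  8.17616798]
 [75.29311774  7.88127037]]
redtray rim [[ 603.  -243.3]
 [ 607.1 -384.7]
 [ 425.5 -383. ]
 [ 421.7 -244.1]]
tube mid [639.39596694 -74.87570868] len 98.73722633321174 ang 57.56743826464111 cap+40off [639.71897444 -74.18975359]
tube mid [431.04922322  63.29794124] len 98.5185414806413 ang -8.496208156669345 cap+40off [431.30622494  63.18660352]
```

```bash
cat > g.py <<'E'
# usage: g.py x y z yaw -> totals in full-scale units (roll first, then shift in rolled frame)
import sys;from h import *
x,y,z,yaw=map(float,sys.argv[1:5]);s=robot.observe();R=np.array(s["ee_rot"]);p=np.array(s["tool_pos"])
cy=np.degrees(np.arctan2(R[1,0],R[0,0]));d=np.radians((yaw-cy+90)%180-90)
c,q=np.cos(-d),np.sin(-d);R2=R@np.array([[c,-q,0],[q,c,0],[0,0,1]])
print("pos",np.round(p,1),"yaw %.1f"%cy,"zdir",np.round(R[:,2],3),"j7 %.0f"%s["joints"][6],"w %.1f g %.1f t %.1f"%(s["width"],s["grasp_force"],s["t"]))
print("roll",round(-d/.1,2),"shift",np.round(R2.T@(np.array([x,y,z])-p)/50,3))
E
python3 g.py 639.5 -74.5 100 57.6
```

```text
pos [ 254.6 -597.6  230.7] yaw 23.1 zdir [-0.     0.001 -1.   ] j7 -4 w 85.2 g 0.0 t 0.2
roll -6.02 shift [12.957  0.896  2.621]
```

```bash
python3 -m pendant '[[[0,0,0],-1],[[0,0,0],-1],[[0,0,0],-1],[[0,0,0],-1],[[0,0,0],-1],[[0,0,0],-1.0]]' 0 40; python3 -m pendant '[[[1,0.07,0.15],0],[[1,0.07,0.15],0],[[1,0.07,0.15],0],[[1,0.07,0.15],0],[[1,0.07,0.15],0],[[1,0.07,0.15],0],[[1,0.07,0.15],0],[[1,0.07,0.15],0],[[1,0.07,0.15],0],[[1,0.07,0.15],0],[[1,0.07,0.15],0],[[1,0.07,0.15],0]]'; python3 -m pendant '[[[0.9,0.07,0.1],0],[[0,0,0],0]]'; python3 g.py 639.5 -74.5 3 57.6
python3 - <<'E'
from h import *
s=robot.observe();cv2.imwrite("pics/w1.png",robot.get_image("wrist")[...,::-1])
C=cam("wrist",s);print([np.round(w2px(C,q)) for q in([639.5,-74.5,10],[661,-40.5,10])])
E
```

```text
t: 0.95
tool_pos: [254.7, -597.8, 231.0]
ee_rot: [[0.535, 0.845, -0.0], [0.845, -0.535, 0.0], [0.0, -0.0, -1.0]]
wrist_force: [0.9, 0.3, -1.1]
width: 43.0
grasp_force: 0.0
t: 2.45
tool_pos: [613.7, -113.6, 140.9]
ee_rot: [[0.538, 0.843, -0.0], [0.843, -0.538, -0.0], [-0.0, 0.0, -1.0]]
wrist_force: [0.3, -0.5, -0.9]
width: 42.6
grasp_force: 0.0
t: 2.7
tool_pos: [641.5, -73.2, 135.7]
ee_rot: [[0.532, 0.846, 0.0], [0.846, -0.532, 0.003], [0.003, -0.001, -1.0]]
wrist_force: [-0.2, -0.8, -0.3]
width: 42.4
grasp_force: 0.0
pos [641.5 -73.2 135.7] yaw 57.8 zdir [ 0.     0.003 -1.   ] j7 -38 w 42.4 g 0.0 t 2.7
roll 0.04 shift [-0.053 -0.017  2.653]
[array([322., 234.]), array([322., 178.])]
```

View pics/w1.png

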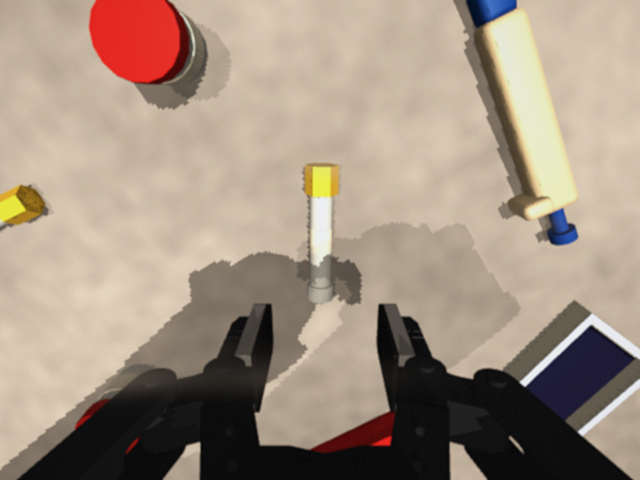

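The wrist view shows tube_a where predicted (cap about (322,180), middle about (320,234)), aligned between the fingers. Descending to grasp.

```bash
python3 -m pendant '[[[-0.05,-0.02,0.8],0.04],[[0,0,0.8],0],[[0,0,0.5],0],[[0,0,0.3],0],[[0,0,0.2],0],[[0,0,0.04],0],[[0,0,0],0]]' ; python3 -m pendant '[[[0,0,0],0],[[0,0,0],0],[[0,0,0],0],[[0,0,0],0]]' -1 40; python3 -m pendant '[[[0,0,-0.4],0],[[0,0,-0.8],0],[[0,0,-0.8],0],[[0,0,0],0]]';python3 g.py 514 -289 110 0
```

```text
t: 3.62
tool_pos: [638.5, -80.4, 5.0]
ee_rot: [[0.541, 0.841, 0.001], [0.841, -0.541, -0.0], [0.0, 0.001, -1.0]]
wrist_force: [0.2, -0.7, -0.7]
width: 42.8
grasp_force: 0.0
t: 4.12
tool_pos: [638.5, -80.3, 5.1]
ee_rot: [[0.541, 0.841, 0.001], [0.841, -0.541, -0.0], [0.0, 0.001, -1.0]]
wrist_force: [-1.6, -0.2, 5.5]
width: 13.9
grasp_force: 38.8
t: 4.62
tool_pos: [640.9, -80.5, 109.1]
ee_rot: [[0.541, 0.841, 0.008], [0.841, -0.541, -0.001], [0.004, 0.007, -1.0]]
wrist_force: [0.8, 0.8, -0.6]
width: 14.3
grasp_force: 38.8
pos [640.9 -80.5 109.1] yaw 57.2 zdir [ 0.008 -0.001 -1.   ] j7 -38 w 14.3 g 38.8 t 4.6
roll 9.99 shift [-2.538  4.171 -0.036]
```

```bash
python3 -m pendant '[[[0,0,0],1],[[0,0,0],1],[[0,0,0],1],[[0,0,0],1],[[0,0,0],1],[[0,0,0],1],[[0,0,0],1],[[0,0,0],1],[[0,0,0],1],[[0,0,0],1],[[0,0,0],0]]';python3 -m pendant '[[[-0.52,0.84,0],0],[[-0.52,0.84,0],0],[[-0.52,0.83,0],0],[[-0.52,0.83,0],0],[[-0.5,0.83,0],0],[[0,0,0],0],[[0,0,0],0]]';python3 g.py 509 -289 10 0
python3 - <<'E'
from h import *
cv2.imwrite("pics/w2.png",robot.get_image("wrist")[...,::-1])
E
```

```text
t: 6.0
tool_pos: [637.5, -80.1, 104.1]
ee_rot: [[1.0, -0.0, -0.001], [-0.0, -1.0, -0.0], [-0.001, 0.0, -1.0]]
wrist_force: [0.0, 0.3, -0.3]
width: 14.4
grasp_force: 38.7
t: 6.88
tool_pos: [508.9, -288.1, 104.3]
ee_rot: [[1.0, 0.0, 0.0], [0.0, -1.0, 0.001], [0.0, -0.001, -1.0]]
wrist_force: [0.5, 1.2, 0.5]
width: 14.5
grasp_force: 38.7
pos [ 508.9 -288.1  104.3] yaw 0.0 zdir [ 0.     0.001 -1.   ] j7 -64 w 14.5 g 38.7 t 6.9
roll 0.0 shift [1.000e-03 2.000e-02 1.886e+00]
```

View pics/w2.png

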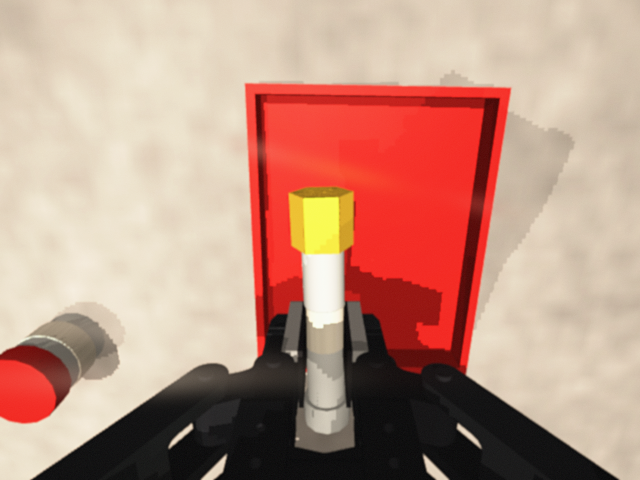

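Tube_a is held, cap forward, over the left half of the red tray. Lowering and releasing it.

```bash
python3 -m pendant '[[[0,0.02,0.6],0],[[0,0,0.6],0],[[0,0,0.4],0],[[0,0,0.2],0],[[0,0,0.08],0],[[0,0,0],0],[[0,0,0],0]]';python3 -m pendant '[[[0,0,0],0],[[0,0,0],0],[[0,0,0],0]]' -0.3;python3 -m pendant '[[[0,0,-0.3],0],[[0,0,-0.8],0],[[0,0,-0.8],0],[[0,0,0],0]]';python3 g.py 431 63 100 -8.5
```

```text
t: 7.8
tool_pos: [509.2, -290.0, 11.0]
ee_rot: [[1.0, -0.001, 0.001], [-0.001, -1.0, -0.001], [0.001, 0.001, -1.0]]
wrist_force: [-0.5, 0.6, 0.0]
width: 14.1
grasp_force: 38.7
t: 8.18
tool_pos: [508.7, -289.7, 10.4]
ee_rot: [[1.0, -0.001, 0.0], [-0.001, -1.0, -0.0], [0.0, 0.0, -1.0]]
wrist_force: [0.1, -0.0, 0.6]
width: 29.5
grasp_force: 0.0
t: 8.68
tool_pos: [511.2, -291.0, 109.5]
ee_rot: [[1.0, -0.001, 0.007], [-0.001, -1.0, -0.003], [0.007, 0.003, -1.0]]
wrist_force: [0.7, -0.5, 0.6]
width: 29.9
grasp_force: 0.0
pos [ 511.2 -291.   109.5] yaw -0.1 zdir [ 0.007 -0.003 -1.   ] j7 -64 w 29.9 g 0.0 t 8.7
roll 1.47 shift [-2.634 -6.766  0.156]
```

```bash
python3 -m pendant '[[[0,0,0],1],[[0,0,0],0.47],[[-0.36,-0.96,0],0],[[-0.37,-0.96,0],0],[[-0.37,-0.97,0],0],[[-0.37,-0.97,0],0],[[-0.37,-0.97,0],0],[[-0.37,-0.97,0],0],[[-0.36,-0.97,0],0],[[0,0,0],0],[[0,0,0],0],[[0,0,0],0]]' 0;python3 g.py 431 63 4 -8.5
```

```text
t: 10.18
tool_pos: [431.7, 62.6, 105.2]
ee_rot: [[0.989, -0.15, -0.0], [-0.15, -0.989, -0.001], [-0.0, 0.001, -1.0]]
wrist_force: [1.0, -0.6, 0.0]
width: 42.7
grasp_force: 0.0
pos [431.7  62.6 105.2] yaw -8.6 zdir [-0.    -0.001 -1.   ] j7 -112 w 42.7 g 0.0 t 10.2
roll -0.02 shift [-0.016 -0.007  2.025]
```

```bash
python3 -m pendant '[[[0,0,0.6],0],[[0,0,0.6],0],[[0,0,0.4],0],[[0,0,0.3],0],[[0,0,0.12],0],[[0,0,0],0],[[0,0,0],0]]' ; python3 -m pendant '[[[0,0,0],0],[[0,0,0],0],[[0,0,0],0],[[0,0,0],0]]' -1 40; python3 -m pendant '[[[0,0,-0.4],0],[[0,0,-0.8],0],[[0,0,-0.8],0],[[0,0,0],0],[[0,0,0],0]]';python3 g.py 514 -340 100 0
```

```text
t: 11.05
tool_pos: [432.1, 64.1, 4.8]
ee_rot: [[0.989, -0.148, 0.001], [-0.148, -0.989, 0.0], [0.001, -0.0, -1.0]]
wrist_force: [0.6, 0.0, 0.3]
width: 42.9
grasp_force: 0.0
t: 11.55
tool_pos: [431.9, 64.2, 4.8]
ee_rot: [[0.989, -0.148, 0.001], [-0.148, -0.989, 0.0], [0.001, -0.0, -1.0]]
wrist_force: [-1.1, -0.3, 7.1]
width: 14.6
grasp_force: 38.9
t: 12.18
tool_pos: [431.2, 64.1, 104.0]
ee_rot: [[0.989, -0.148, -0.0], [-0.148, -0.989, -0.0], [-0.0, 0.0, -1.0]]
wrist_force: [-0.1, -0.3, -0.4]
width: 13.8
grasp_force: 39.3
pos [431.2  64.1 104. ] yaw -8.5 zdir [-0. -0. -1.] j7 -112 w 13.8 g 39.3 t 12.2
roll -1.48 shift [1.655 8.082 0.081]
```

```bash
python3 -m pendant '[[[0,0,0],-1],[[0,0,0],-0.48],[[0.2,0.9,0],0],[[0.2,0.9,0],0],[[0.2,0.9,0],0],[[0.2,0.9,0],0],[[0.2,0.9,0],0],[[0.2,0.9,0],0],[[0.2,0.9,0],0],[[0.2,0.9,0],0],[[0.06,0.88,0],0],[[0,0,0],0]]';python3 -m pendant '[[[0,0,0],0],[[0,0,0],0]]';python3 g.py 514 -340 10 0
python3 - <<'E'
from h import *
cv2.imwrite("pics/w3.png",robot.get_image("wrist")[...,::-1])
E
```

```text
t: 13.68
tool_pos: [512.4, -344.2, 102.4]
ee_rot: [[1.0, -0.006, -0.003], [-0.006, -1.0, -0.002], [-0.003, 0.002, -1.0]]
wrist_force: [0.5, 0.0, -0.8]
width: 14.2
grasp_force: 39.3
t: 13.92
tool_pos: [514.5, -337.9, 103.5]
ee_rot: [[1.0, 0.002, -0.001], [0.002, -1.0, 0.002], [-0.001, -0.002, -1.0]]
wrist_force: [0.4, -0.4, -0.8]
width: 14.2
grasp_force: 39.3
pos [ 514.5 -337.9  103.5] yaw 0.1 zdir [-0.001  0.002 -1.   ] j7 -60 w 14.2 g 39.3 t 13.9
roll 0.02 shift [-0.007  0.045  1.87 ]
```

View pics/w3.png

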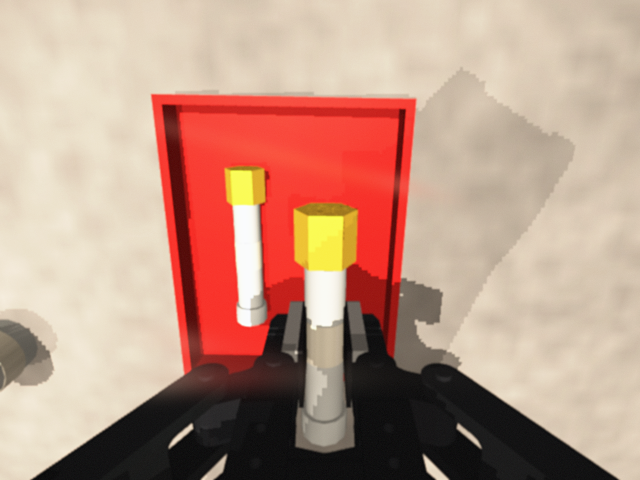

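Tube_a lies flat along the tray, at about (250,250). Tube_b is held beside it, with clearance to the right wall.

```bash
python3 -m pendant '[[[0,0.04,0.6],0],[[0,0,0.6],0],[[0,0,0.4],0],[[0,0,0.2],0],[[0,0,0.08],0],[[0,0,0],0],[[0,0,0],0]]';python3 -m pendant '[[[0,0,0],0],[[0,0,0],0],[[0,0,0],0]]' -0.3;python3 -m pendant '[[[0,0,-0.3],0],[[0,0,-0.8],0],[[0,0,-1],0],[[0,0,0],0]]';python3 g.py 436 -107.5 120 6
```

```text
t: 14.85
tool_pos: [515.0, -342.3, 11.1]
ee_rot: [[1.0, -0.0, 0.001], [-0.0, -1.0, -0.001], [0.001, 0.001, -1.0]]
wrist_force: [-0.2, -0.1, 0.3]
width: 14.3
grasp_force: 39.4
t: 15.22
tool_pos: [514.5, -341.9, 10.4]
ee_rot: [[1.0, -0.0, 0.0], [-0.0, -1.0, -0.0], [0.0, 0.0, -1.0]]
wrist_force: [-0.5, 0.3, 0.1]
width: 29.8
grasp_force: 0.0
t: 15.72
tool_pos: [517.4, -343.9, 120.6]
ee_rot: [[1.0, -0.0, 0.008], [-0.0, -1.0, -0.005], [0.008, 0.005, -1.0]]
wrist_force: [0.6, 0.2, 0.4]
width: 30.2
grasp_force: 0.0
pos [ 517.4 -343.9  120.6] yaw -0.0 zdir [ 0.008 -0.005 -1.   ] j7 -60 w 30.2 g 0.0 t 15.7
roll -1.05 shift [-1.125 -4.872 -0.023]
```

```bash
python3 -m pendant '[[[0,0,0],-1],[[-0.22,-0.97,0],0],[[-0.22,-0.97,0],0],[[-0.22,-0.97,0],0],[[-0.22,-0.97,0],0],[[-0.22,-0.97,0],0],[[0,0,0],0],[[0,0,0],0],[[0,0,0],0]]' 0.7;python3 g.py 436 -107.5 28 6
```

```text
t: 16.85
tool_pos: [435.9, -107.4, 115.3]
ee_rot: [[0.995, 0.098, 0.0], [0.098, -0.995, -0.001], [0.0, 0.001, -1.0]]
wrist_force: [0.7, 0.9, -0.1]
width: 72.5
grasp_force: 0.0
pos [ 435.9 -107.4  115.3] yaw 5.6 zdir [ 0.    -0.001 -1.   ] j7 -77 w 72.5 g 0.0 t 16.9
roll -0.07 shift [0.    0.002 1.747]
```

```bash
python3 -m pendant '[[[0,0,0.6],0],[[0,0,0.6],0],[[0,0,0.4],0],[[0,0,0.15],0],[[0,0,0],0],[[0,0,0],0]]' ; python3 -m pendant '[[[0,0,0],0],[[0,0,0],0],[[0,0,0],0],[[0,0,0],0]]' -1 40; python3 -m pendant '[[[0,0,-0.4],0],[[0,0,-0.8],0],[[0,0,-0.8],0],[[0,0,0],0],[[0,0,0],0]]';python3 g.py 429.5 302.5 128 6
```

```text
t: 17.6
tool_pos: [436.3, -106.4, 28.5]
ee_rot: [[0.995, 0.099, 0.001], [0.099, -0.995, -0.0], [0.001, 0.0, -1.0]]
wrist_force: [0.9, 0.2, 0.6]
width: 72.9
grasp_force: 0.0
t: 18.1
tool_pos: [436.3, -106.2, 28.5]
ee_rot: [[0.995, 0.1, 0.001], [0.1, -0.995, -0.0], [0.001, 0.0, -1.0]]
wrist_force: [0.0, -0.6, 6.4]
width: 44.4
grasp_force: 39.8
t: 18.73
tool_pos: [435.2, -106.0, 127.5]
ee_rot: [[0.995, 0.1, -0.0], [0.1, -0.995, 0.0], [-0.0, -0.0, -1.0]]
wrist_force: [-0.7, -0.2, -0.7]
width: 44.6
grasp_force: 41.0
pos [ 435.2 -106.   127.5] yaw 5.7 zdir [-0.  0. -1.] j7 -77 w 44.6 g 41.0 t 18.7
roll -0.05 shift [ 0.74  -8.137 -0.009]
```

```bash
python3 -m pendant '[[[0.09,-0.9,0],0],[[0.09,-0.9,0],0],[[0.09,-0.9,0],0],[[0.08,-0.9,0],0],[[0.08,-0.9,0],0],[[0.08,-0.9,0],0],[[0.08,-0.9,0],0],[[0.08,-0.9,0],0],[[0.07,-0.94,0],0],[[0,0,0],0],[[0,0,0],0],[[0,0,0],0]]';python3 g.py 429.5 302.5 34 6
python3 - <<'E'
from h import *
cv2.imwrite("pics/w4.png",robot.get_image("wrist")[...,::-1])
E
```

```text
t: 20.23
tool_pos: [431.8, 300.7, 127.1]
ee_rot: [[0.995, 0.098, -0.001], [0.098, -0.995, -0.002], [-0.001, 0.002, -1.0]]
wrist_force: [0.1, 0.1, -0.4]
width: 44.8
grasp_force: 41.1
pos [431.8 300.7 127.1] yaw 5.6 zdir [-0.001 -0.002 -1.   ] j7 -128 w 44.8 g 41.1 t 20.2
roll -0.07 shift [-0.04  -0.044  1.862]
```

View pics/w4.png

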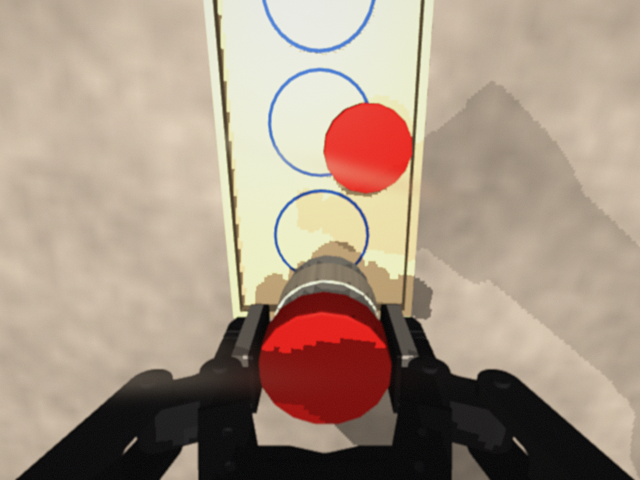

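The jar is held upright and in line with the circles (row near column 322). The nearest circle is at about (322,230) and jar_c is clear at (368,148). Lowering.

```bash
python3 -m pendant '[[[-0.03,-0.03,0.6],0],[[0,0,0.6],0],[[0,0,0.4],0],[[0,0,0.2],0],[[0,0,0.05],0],[[0,0,0],0],[[0,0,0],0]]';python3 g.py 429.5 302.5 33.5 6; python3 -m pendant '[[[0,0,0],0],[[0,0,0],0],[[0,0,0],0]]' 0.6; python3 -m pendant '[[[0,0,-0.4],0],[[0,0,-0.8],0],[[0,0,-0.8],0],[[0,0,0],0],[[0,0,0],0]]';python3 g.py 623.2 77 120 6
```

```text
t: 21.15
tool_pos: [430.7, 304.2, 36.0]
ee_rot: [[0.995, 0.1, 0.001], [0.1, -0.995, 0.001], [0.001, -0.001, -1.0]]
wrist_force: [0.4, -0.8, -0.9]
width: 44.6
grasp_force: 41.1
pos [430.7 304.2  36. ] yaw 5.7 zdir [ 0.001  0.001 -1.   ] j7 -130 w 44.6 g 41.1 t 21.1
roll -0.05 shift [-0.028  0.032  0.05 ]
t: 21.52
tool_pos: [430.2, 304.0, 35.4]
ee_rot: [[0.995, 0.1, 0.0], [0.1, -0.995, 0.0], [0.0, -0.0, -1.0]]
wrist_force: [-0.9, -0.0, 0.7]
width: 68.6
grasp_force: 0.0
t: 22.15
tool_pos: [429.9, 303.6, 134.9]
ee_rot: [[0.995, 0.1, -0.0], [0.1, -0.995, -0.0], [-0.0, 0.0, -1.0]]
wrist_force: [-0.2, -0.3, -0.9]
width: 68.3
grasp_force: 0.0
pos [429.9 303.6 134.9] yaw 5.7 zdir [-0. -0. -1.] j7 -129 w 68.3 g 0.0 t 22.1
roll -0.05 shift [3.371 4.912 0.298]
```

```bash
python3 -m pendant '[[[0.56,0.82,0],0],[[0.56,0.82,0],0],[[0.56,0.82,0],0],[[0.56,0.82,0],0],[[0.56,0.82,0],0],[[0.57,0.81,0],0],[[0,0,0],0],[[0,0,0],0],[[0,0,0],0]]' 0.7;python3 g.py 623.2 77 28 6
```

```text
t: 23.28
tool_pos: [621.1, 78.1, 134.6]
ee_rot: [[0.995, 0.102, -0.002], [0.102, -0.995, 0.001], [-0.002, -0.001, -1.0]]
wrist_force: [-0.8, 0.5, -0.4]
width: 72.6
grasp_force: 0.0
pos [621.1  78.1 134.6] yaw 5.9 zdir [-0.002  0.001 -1.   ] j7 -98 w 72.6 g 0.0 t 23.3
roll -0.03 shift [0.043 0.028 2.131]
```

```bash
python3 -m pendant '[[[0.02,0,0.7],0],[[0,0,0.7],0],[[0,0,0.5],0],[[0,0,0.23],0],[[0,0,0],0],[[0,0,0],0]]' ; python3 -m pendant '[[[0,0,0],0],[[0,0,0],0],[[0,0,0],0],[[0,0,0],0]]' -1 40; python3 -m pendant '[[[0,0,-0.4],0],[[0,0,-0.8],0],[[0,0,-0.8],0],[[0,0,0],0],[[0,0,0],0]]';python3 g.py 580 318.4 128 6
```

```text
t: 24.02
tool_pos: [624.2, 77.0, 30.0]
ee_rot: [[0.995, 0.1, 0.002], [0.1, -0.995, 0.0], [0.002, -0.0, -1.0]]
wrist_force: [0.5, 0.0, -0.2]
width: 72.7
grasp_force: 0.0
t: 24.52
tool_pos: [624.2, 76.7, 29.9]
ee_rot: [[0.995, 0.1, 0.002], [0.1, -0.995, 0.0], [0.002, -0.0, -1.0]]
wrist_force: [-0.1, 0.9, 6.1]
width: 44.6
grasp_force: 40.3
t: 25.15
tool_pos: [623.0, 76.4, 129.1]
ee_rot: [[0.995, 0.1, -0.0], [0.1, -0.995, -0.0], [-0.0, 0.0, -1.0]]
wrist_force: [-0.8, -0.6, -0.7]
width: 44.4
grasp_force: 41.0
pos [623.   76.4 129.1] yaw 5.7 zdir [-0. -0. -1.] j7 -98 w 44.4 g 41.0 t 25.1
roll -0.05 shift [-0.349 -4.903  0.021]
```

```bash
python3 -m pendant '[[[-0.06,-0.8,0],0],[[-0.06,-0.8,0],0],[[-0.06,-0.8,0],0],[[-0.06,-0.8,0],0],[[-0.06,-0.8,0],0],[[-0.05,-0.9,0],0],[[0,0,0],0],[[0,0,0],0],[[0,0,0],0]]';python3 g.py 580 318.4 36 6
```

```text
t: 26.28
tool_pos: [581.9, 316.5, 128.2]
ee_rot: [[0.995, 0.097, -0.001], [0.097, -0.995, -0.002], [-0.001, 0.002, -1.0]]
wrist_force: [0.6, -0.4, -0.5]
width: 44.0
grasp_force: 41.0
pos [581.9 316.5 128.2] yaw 5.6 zdir [-0.001 -0.002 -1.   ] j7 -120 w 44.0 g 41.0 t 26.3
roll -0.07 shift [-0.032 -0.045  1.844]
```

```bash
python3 -m pendant '[[[-0.02,-0.01,0.6],0],[[0,0,0.6],0],[[0,0,0.4],0],[[0,0,0.2],0],[[0,0,0.05],0],[[0,0,0],0],[[0,0,0],0]]';python3 g.py 580 318.4 35.5 6; python3 -m pendant '[[[0,0,0],0],[[0,0,0],0],[[0,0,0],0]]' 0.6; python3 -m pendant '[[[0,0,-0.4],0],[[0,0,-0.8],0],[[0,0,-0.8],0],[[0,0,0],0],[[0,0,0],0]]';python3 g.py 497.3 284.4 130 6
```

```text
t: 27.15
tool_pos: [581.0, 319.4, 37.2]
ee_rot: [[0.995, 0.1, 0.001], [0.1, -0.995, 0.001], [0.001, -0.001, -1.0]]
wrist_force: [0.6, 0.4, -1.0]
width: 44.3
grasp_force: 41.0
pos [581.  319.4  37.2] yaw 5.7 zdir [ 0.001  0.001 -1.   ] j7 -120 w 44.3 g 41.0 t 27.1
roll -0.05 shift [-0.023  0.017  0.035]
t: 27.52
tool_pos: [580.5, 319.0, 36.4]
ee_rot: [[0.995, 0.1, 0.0], [0.1, -0.995, 0.0], [0.0, -0.0, -1.0]]
wrist_force: [-0.1, -0.4, 0.2]
width: 68.2
grasp_force: 0.0
t: 28.15
tool_pos: [580.3, 318.9, 136.8]
ee_rot: [[0.995, 0.1, 0.0], [0.1, -0.995, 0.0], [0.0, -0.0, -1.0]]
wrist_force: [-0.6, -0.0, -0.3]
width: 68.5
grasp_force: 0.0
pos [580.3 318.9 136.8] yaw 5.7 zdir [ 0.  0. -1.] j7 -120 w 68.5 g 0.0 t 28.1
roll -0.05 shift [-1.723  0.513  0.135]
```

```bash
python3 -m pendant '[[[-0.58,0.18,0],0],[[-0.58,0.18,0],0],[[-0.56,0.18,0],0],[[0,0,0],0],[[0,0,0],0],[[0,0,0],0]]' 0.7;python3 g.py 497.2 282.7 33 6
```

```text
t: 28.9
tool_pos: [498.3, 283.8, 136.1]
ee_rot: [[0.995, 0.099, 0.0], [0.099, -0.995, 0.0], [0.0, -0.0, -1.0]]
wrist_force: [-0.6, -0.0, 0.6]
width: 72.6
grasp_force: 0.0
pos [498.3 283.8 136.1] yaw 5.7 zdir [ 0.  0. -1.] j7 -122 w 72.6 g 0.0 t 28.9
roll -0.05 shift [-0.024  0.02   2.061]
```

```bash
python3 -m pendant '[[[-0.02,0.02,0.7],0],[[0,0,0.7],0],[[0,0,0.45],0],[[0,0,0.2],0],[[0,0,0],0],[[0,0,0],0]]' ; python3 -m pendant '[[[0,0,0],0],[[0,0,0],0],[[0,0,0],0],[[0,0,0],0]]' -1 40; python3 -m pendant '[[[0,0,-0.4],0],[[0,0,-0.4],0],[[0,0,0],0],[[0,0,0],0]]';python3 g.py 504.9 310.7 35 6
```

```text
t: 29.65
tool_pos: [497.5, 283.0, 34.7]
ee_rot: [[0.995, 0.1, 0.001], [0.1, -0.995, 0.001], [0.002, -0.001, -1.0]]
wrist_force: [0.1, 0.8, -0.2]
width: 72.4
grasp_force: 0.0
t: 30.15
tool_pos: [497.4, 282.8, 34.7]
ee_rot: [[0.995, 0.1, 0.001], [0.1, -0.995, 0.001], [0.001, -0.001, -1.0]]
wrist_force: [-0.4, -0.0, 6.8]
width: 44.6
grasp_force: 40.1
t: 30.65
tool_pos: [496.6, 282.4, 73.9]
ee_rot: [[0.995, 0.1, 0.0], [0.1, -0.995, 0.0], [0.0, -0.0, -1.0]]
wrist_force: [0.6, -0.4, -0.9]
width: 44.7
grasp_force: 40.9
pos [496.6 282.4  73.9] yaw 5.7 zdir [ 0.  0. -1.] j7 -122 w 44.7 g 40.9 t 30.6
roll -0.05 shift [ 0.224 -0.546  0.779]
```

```bash
python3 -m pendant '[[[0.11,-0.27,0],0],[[0.11,-0.27,0],0],[[0,0,0.2],0],[[0,0,0.4],0],[[0,0,0.13],0],[[0,0,0.03],0],[[0,0,0],0],[[0,0,0],0]]';python3 g.py 504.9 310.7 35 6; python3 -m pendant '[[[0,0,0],0],[[0,0,0],0],[[0,0,0],0]]' 0.6; python3 -m pendant '[[[0,0,-0.4],0],[[0,0,-0.8],0],[[0,0,-0.8],0],[[0,0,-0.8],0],[[0,1,0],0],[[0,1,0],0],[[0,1,0],0],[[0,1,0],0],[[0,1,0],0],[[0,0,0],0],[[0,0,0],0]]'
python3 - <<'E'
from h import *
im=robot.get_image("top");C=cam("top");m=masks(im)
for c,s,p in blobs(m["red"],200): print("red",s[4],np.round(px2w(C,c,65),1)[:2])
cv2.imwrite("pics/top9.png",im[...,::-1])
E
```

```text
t: 31.65
tool_pos: [505.1, 310.6, 35.9]
ee_rot: [[0.995, 0.1, 0.0], [0.1, -0.995, 0.0], [0.0, -0.0, -1.0]]
wrist_force: [-0.0, 1.3, -0.6]
width: 44.8
grasp_force: 40.9
pos [505.1 310.6  35.9] yaw 5.7 zdir [ 0.  0. -1.] j7 -124 w 44.8 g 40.9 t 31.6
roll -0.05 shift [-0.004 -0.003  0.018]
t: 32.02
tool_pos: [505.0, 310.5, 35.9]
ee_rot: [[0.995, 0.1, 0.0], [0.1, -0.995, 0.0], [0.0, -0.0, -1.0]]
wrist_force: [0.1, -0.7, 0.3]
width: 68.1
grasp_force: 0.0
t: 33.4
tool_pos: [530.1, 62.3, 176.8]
ee_rot: [[0.995, 0.1, 0.001], [0.1, -0.995, 0.001], [0.001, -0.001, -1.0]]
wrist_force: [-0.8, 1.4, 0.2]
width: 68.6
grasp_force: 0.0
red 495 [580.8 318.2]
red 5939 [ 510.9 -296.2]
red 513 [505.1 310.1]
red 520 [430.7 299.4]
```

View pics/top9.png

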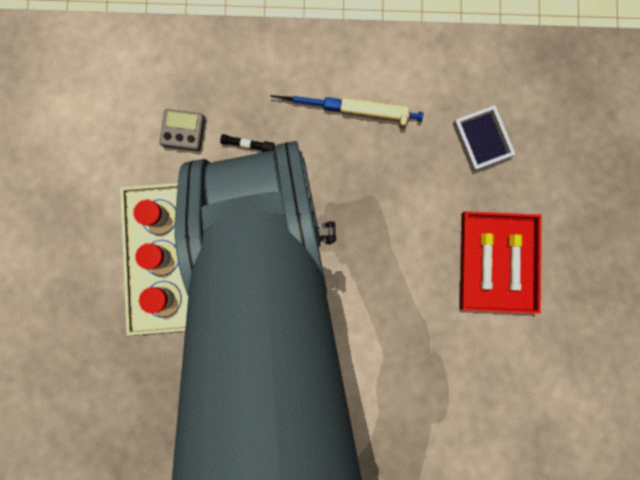

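The picture shows all three jars standing in their circles at (148,212), (150,256) and (154,300), each within about 3.5 mm of the centre. Both tubes lie flat side by side in the red tray at (487,262) and (516,262). The pipette, dish and timer haven't moved.

```bash
python3 -c "
from bench import robot
print(robot.job_done())"
```

```text
the job is handed in; nothing more can be done
None
```

I handed the job in at about 33 s, with both yellow-capped tubes flat in the red tray, all three jars upright within about 3.5 mm of their circle centres in the last top-camera picture, and the pipette, dish and timer unmoved; no verdict was returned.

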